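# Draw the sieve plate out of the edger's filter box and present it

## Task

Open the lens edger's grey filter box: turn its black quarter-turn catch clockwise until it clicks over to the end of its turn, then swing the white cover flap up by its bar handle and right back past upright. Draw the steel sieve plate hidden inside straight up out of its grooves and present it over the middle of the blue tray for inspection: upright, its lower edge at least 5 cm above the tray's rim. Finish while holding it there quite still, clear of the tray; leave catch and flap open, and leave the loose tweezers and lens gauge where they lie.

Things in the scene. Friction and masses are not known exactly. Their poses are not given: they have to be found in the camera images.
- filter_box: fixed grey box 130 x 110 mm (its x, y), 90 high; origin: centre of its underside on the worktop, z up. A ledge at its front (-x, which faces roughly to the robot's left), as high, 52 mm out, 64 wide, carries the catch. Inside 120 x 100 mm, walls and floor 5 mm. Two aluminium grooves, 8 mm wide, at x = 0 on the y walls, 56 mm apart, tops 55 mm above the worktop, hold the sieve plate upright. 
- catch (a joint): turn of the catch, rad: 0 = shut (its tongue points at the flap, over the flap's front edge, and blocks it); grows clockwise seen from above to 1.57 = open (end stop; tongue points to the box's -y). A detent resists the first half with up to 0.2 N m; past about 0.79 rad it snaps on to the end by itself
- catch_grip (a point): middle of the catch's black bar grip (42 long, 14 thick, 30 mm high: 104 to 134 mm above the worktop), on the upright turning axis 95 mm in front (-x) of the box's centre. Its x axis runs along grip and tongue (the box's x when shut). Under the grip, at 97 to 102 mm, a flat steel tongue reaches 41 mm out; the ledge below is at 90 mm
- cover_flap (a joint): opening angle of the cover flap, rad: 0 = shut, lying on the box; 1.57 = upright; 1.92 = end stop. Stiff hinge (0.13 N m friction): it stays wherever it is left
- flap_handle (a point): middle of the flap's handle: round steel bar 12 mm thick, 80 mm long along the box's y, on two 10 mm posts 68 mm apart. Bar axis 38 mm above the flap's top face; when shut 133 mm above the worktop, 30 mm in front of the box's centre. It swings with the flap and can turn in the fingers
- flap_hinge (a point): middle of the flap's hinge line: along the box's y at its back (+x) rim, 92.5 mm above the worktop. The white flap is 110 mm wide, 5 mm thick, reaches 132 mm forward of the hinge; its handle bar's axis is 95 mm forward of the hinge line and 40.5 mm above it when shut. Opening lifts the front edge up and back over the hinge
- sieve_plate: upright slotted steel plate, 70 mm wide (its y), 5 thick (its x), hidden under the flap, axes along the box's. Origin: centre of its lower edge, z up, 5 mm above the worktop at the start. Grip bar along the top: 46 mm wide (y), 10 thick (x), 60 to 80 mm above the origin. About 0.12 kg, 1.5 mm play in the grooves
- blue_tray: open blue tray 135 x 235 mm (its x, y), 34 mm high, fixed; origin at the centre of its underside, z up
- tweezers: loose steel tweezers, 121 x 13 x 8 mm, lying on the worktop to the right of the box; origin at the centre of the underside; leave alone
- lens_clock: loose round lens gauge 68 x 51 x 16 mm behind the tray; origin at the centre of the underside; leave alone

How it is judged:
By the outcome, as a careful person would: the job done as asked, in the order asked, and still so for the second after the job is handed in, while the arm keeps its last pose, push and grip.
It also fails if it takes over 64 s, if anything falls off the work surface, if the arm or the gripper's body presses on something with over 40 N, if the wrist force passes 120 N, or if a joint passes its speed limit or range.

## Robot

A 6-joint arm with a two-finger parallel gripper is mounted at the origin on a cart in front of the work surface, level with it; the furniture and walls round the work are solid. World frame = base frame: x ahead of the robot, y to its left, z up, the work surface at z = 0. Lengths are in m, angles in rad, forces in N, time in s.
With the tool pointing down it reaches from about 0.35 to 0.775 m from the base axis. Payload 7.3 kg.
Tool frame: the origin (TCP) lies at the centre of the arm's flange, where the gripper is bolted on; the fingertips stand 178 mm ahead of it and the grasp point (between the pads) lies 159 mm ahead of it (tip_extent is the distance from the TCP to the fingertips, in m); z points along the fingers, y is the line along which they close (so a half turn about z gives the same grasp; the last joint's range is limited). The gripper opens to 92 mm and grips with 3 to 60 N. Pads are 19 mm wide; open, the fingers measure 130 mm over their backs; the gripper's body (75 mm by 190 mm) begins 47 mm behind the grasp point.
Start: joints at [-1.344, 0.342, 1.524, -0, 1.275, -0.146], TCP at [0.191, -0.489, 0.405] pointing down, gripper open.
Joint ranges: [-2.53, 2.53], [-0.77, 2.02], [0.04, 2.7], [-1, 4.14], [0.28, 2.66], [-3.11, 3.11]. Speed limits (rad/s): [2.57, 2.57, 3.14, 3.14, 3.14, 3.14].

## Interface

Orientations are given as [roll, pitch, yaw] about the fixed x, y, z axes, in that order (R = Rz(yaw) Ry(pitch) Rx(roll)).
In Python, from cell import * gives the robot as it stands.
- The arm moves only by the tool arm_command, never from a script. Its arguments are lists of equal length, an entry for each row: "xyz": the shift along the world's x, y, z in mm, a list of three; "spin": the turn about the world's z in degrees. In form: {"xyz": [[tx, ty, tz], ...], "spin": [spin, ...]}. A call has 1 to 20 rows; each row shifts and turns the commanded pose from where the row before left it; what a row does not reach is not made up. A row lasts 1/10 s, in which the tool goes at most 50 mm and 8.59 degrees, less where a joint would pass 70% of its speed; a pose out of reach is approached as far as the arm can. A call with a gripper value outside its range is refused whole. "jaw" is the opening, from -1 (shut) to 1 (fully open), set as the call begins (left out, the last holds). The fingers move at their own pace and stop on an object; "squeeze" is the grip in N (left out, the last holds). Time passes only in rows, so rows that do not move let the fingers close. It gives the time, the measured TCP pose, the force, the opening and the grip force at its end, in the units of the state.
- observe(): the state, without advancing time (a new reading comes with each control period).
- read_camera(name): name is "scene" or "top" or "wrist"; returns a dict with "img" (384x512x3 uint8, red, green, blue), "depth" (384x512 float32, m along the optical axis (not along the pixel's ray), 0 where there is no reading), "fx", "fy", "cx", "cy" (pixels), "dist_coeffs" ([k1, k2, p1, p2, k3] as OpenCV has them; the pictures are not rectified), "world_from_camera" (4x4, takes a point from camera to world coordinates). Camera axes: x right, y up, looking along -z (the intrinsics and any distortion apply to the point x, -y, -z); pixel columns grow to the right and rows downward; lengths in m; the calibration is good to about 2 mm. A picture is of the moment at which its call begins.
- hand_in(): hands the job in; it is judged then, once.
The state is a dict: "time": time; "qpos": joint angles; "qvel": joint speeds; "joint_efforts": joint torques, N m; "tool_pos": TCP position; "tool_rot": TCP orientation; "contact_force": force on the tool from outside, world axes, zero at the start; "torque": the same for the moment, N m; "opening": finger opening in m; "grip_force": force on a finger pad.
Only numpy, scipy, OpenCV 4.12 (cv2) and the standard library are available. Lean on these libraries where they do the work, as an engineer would, in place of code of your own. Each camera call takes 0.05 s, during which the arm holds its last target. There are 200 camera calls.

## Working session

There is one attempt and no reset: what is moved stays moved. The work goes in short steps, Python scripts to look and compute and a tool call to move; the robot and the scene stay as the last step left them, time stands still between calls to the robot, and variables do not carry over. Pictures are saved under pics/ and viewed, at most 10 in all, crops included, and the job is handed in when it is done.

Besides the shell and the picture viewer there is one more tool, called after "Emit:" as name(argument=value, ...), one argument or row to a line, values as JSON. arm_command: Moves the arm, as the interface text tells. Its arguments: {"type":"object","properties":{"xyz":{"type":"array","items":{"type":"array","items":{"type":"number"}}},"spin":{"type":"array","items":{"type":"number"}},"jaw":{"type":"number"},"squeeze":{"type":"number"}},"required":["xyz","spin"]}

```bash
ls; mkdir -p pics; python3 - <<'E'
from cell import *
import cv2,numpy as np,pickle
d={}
for n in("scene","top"):
    c=read_camera(n);d[n]=c;cv2.imwrite(f"pics/{n}0.png",c["img"][:,:,::-1]);print(n,c["fx"],c["cx"],c["cy"],c["dist_coeffs"],c["world_from_camera"].round(3).tolist() if hasattr(c["world_from_camera"],'round') else c["world_from_camera"])
pickle.dump(d,open("c0.pkl","wb"))
o=observe();print(o)
E
```

```text
pics
scene 371.27035037236215 253.4507374120704 191.25757144980926 [-0.05214287  0.          0.          0.          0.        ] [[0.843, 0.364, -0.396, 0.277], [-0.538, 0.547, -0.642, -0.757], [-0.017, 0.754, 0.657, 0.671], [0.0, 0.0, 0.0, 1.0]]
top 351.82874804635964 261.7504520189495 186.52882720077156 [-0.10907742  0.          0.          0.          0.        ] [[0.008, 0.994, -0.108, 0.526], [-1.0, 0.007, -0.012, -0.214], [-0.011, 0.108, 0.994, 0.951], [0.0, 0.0, 0.0, 1.0]]
{'time': 0.1, 'qpos': array([-1.34397900e+00,  3.42647541e-01,  1.52493210e+00, -3.12048931e-05,
        1.27539778e+00, -1.45986180e-01]), 'qvel': array([ 3.41632257e-05, -1.17918834e-03, -1.70371280e-03, -9.52740622e-04,
        3.95381569e-04, -1.01776004e-03]), 'joint_efforts': array([ 1.23584363e-03, -4.32002842e+01, -2.44695765e+01,  7.19267805e-02,
        5.26318874e-02, -5.70575651e-05]), 'tool_pos': array([ 0.19121485, -0.48880588,  0.40411345]), 'tool_rot': array([-3.14021828e+00, -1.71915765e-04,  3.72812491e-01]), 'contact_force': array([ 0.32572302,  0.1435177 , -0.53352504]), 'torque': array([0.04965821, 0.02268012, 0.06352089]), 'grip_force': 0.0, 'opening': 0.09192813575229183}
```

View pics/scene0.png

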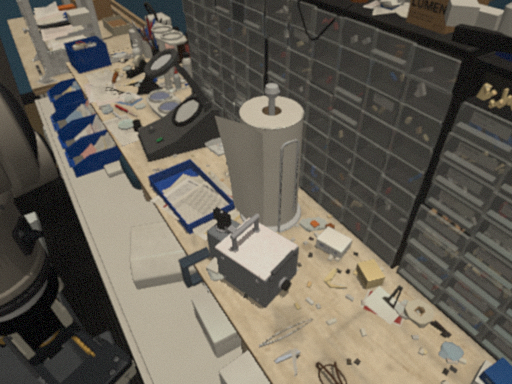

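View pics/top0.png

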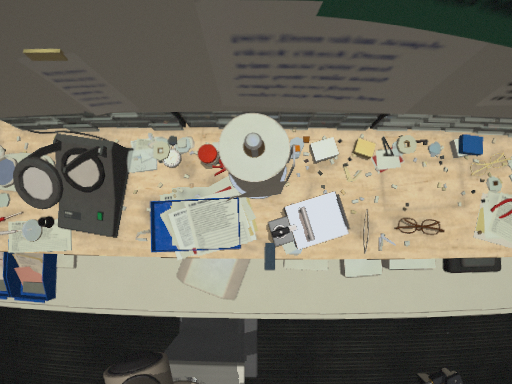

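The pictures show the grey box with its white flap at top-view pixel (315,220), the catch at (284,232), the tray at (197,224) and the paper roll behind them at (255,145). Next I'll measure these.

```bash
cat > h.py <<'E'
import cv2,numpy as np
def rays(c,uv):
    K=np.array([[c["fx"],0,c["cx"]],[0,c["fy"],c["cy"]],[0,0,1]])
    p=cv2.undistortPoints(np.asarray(uv,np.float64).reshape(-1,1,2),K,np.array(c["dist_coeffs"])).reshape(-1,2)
    T=np.array(c["world_from_camera"]);d=np.c_[p[:,0],-p[:,1],-np.ones(len(p))]@T[:3,:3].T
    return T[:3,3],d
def onplane(c,uv,z):
    o,d=rays(c,uv);return o+d*((z-o[2])/d[:,2])[:,None]
def cloud(c):
    h,w=c["depth"].shape;v,u=np.mgrid[:h,:w]
    o,d=rays(c,np.c_[u.ravel(),v.ravel()]);P=o+d*c["depth"].reshape(-1,1)
    P[c["depth"].ravel()==0]=np.nan
    return P.reshape(h,w,3)
E
python3 - <<'E'
import pickle;from h import *
d=pickle.load(open("c0.pkl","rb"))
for n,roi in(("top",(260,185,360,265)),("scene",(170,195,310,310))):
    c=d[n];P=cloud(c);x0,y0,x1,y1=roi;im=c["img"].astype(int)
    m=np.zeros(im.shape[:2],bool);m[y0:y1,x0:x1]=1
    hi=m&(im.min(2)>150)&(abs(P[...,2]-.095)<.012)
    nl,lab,st,_=cv2.connectedComponentsWithStats(hi.astype(np.uint8));k=1+np.argmax(st[1:,4]);w=(lab==k)
    ct=max(cv2.findContours(w.astype(np.uint8),0,2)[0],key=cv2.contourArea)
    q=onplane(c,ct.reshape(-1,2),.095);r=cv2.minAreaRect((q[:,:2]*1000).astype(np.float32))
    print(n,"flap",np.median(P[w],0).round(4),r,cv2.boxPoints(r).round(1).tolist())
    up=m&(P[...,2]>.112)&(P[...,2]<.16)
    nl,lab,st,ce=cv2.connectedComponentsWithStats(up.astype(np.uint8))
    for k in range(1,nl):
        if st[k,4]>8:
            a=P[lab==k];r=cv2.minAreaRect((a[:,:2]*1000).astype(np.float32));print("  hi",st[k].tolist(),a.mean(0).round(4),a[:,2].max().round(3),r,im[lab==k].mean(0).round())
c=d["top"];P=cloud(c);im=c["img"].astype(int)
b=(im[...,2]>im[...,0]+50)&(im[...,2]>80);b[:190]=0;b[260:]=0;b[:,:140]=0;b[:,250:]=0
v,u=np.nonzero(b);h=cv2.convexHull(np.c_[u,v].astype(np.float32)).reshape(-1,2)
q=onplane(c,h,.034);r=cv2.minAreaRect((q[:,:2]*1000).astype(np.float32));print("tray",r,cv2.boxPoints(r).tolist(),np.nanpercentile(P[b][:,2],[5,50,95]))
crop=c["img"][180:275,250:380,::-1];cv2.imwrite("pics/t1.png",cv2.resize(crop,None,fx=6,fy=6,interpolation=2))
crop=d["scene"]["img"][190:320,170:320,::-1];cv2.imwrite("pics/s1.png",cv2.resize(crop,None,fx=4.5,fy=4.5,interpolation=2))
E
```

```text
top flap [ 0.5385 -0.3411  0.0943] ((537.8734130859375, -334.30682373046875), (109.88282775878906, 135.68310546875), 17.64849090576172) [[464.8999938964844, -286.29998779296875], [506.1000061035156, -415.6000061035156], [610.7999877929688, -382.29998779296875], [569.7000122070312, -253.0]]
  hi [260, 187, 23, 7, 55] [ 0.6071 -0.2252  0.1372] 0.16 ((607.1951293945312, -225.29830932617188), (1.3813560009002686, 52.790287017822266), 11.731461524963379) [95. 89. 80.]
  hi [300, 207, 15, 34, 182] [ 0.5301 -0.3089  0.1366] 0.141 ((530.3589477539062, -309.5327453613281), (79.94800567626953, 12.549339294433594), 18.391382217407227) [160. 155. 151.]
  hi [271, 227, 19, 10, 112] [ 0.5108 -0.2472  0.1323] 0.137 ((510.64691162109375, -247.3689727783203), (13.912192344665527, 41.19991683959961), 17.312545776367188) [58. 57. 57.]
scene flap [ 0.5358 -0.3529  0.0945] ((538.1451416015625, -338.0062561035156), (108.71247100830078, 129.77688598632812), 17.8859806060791) [[466.5, -292.8999938964844], [506.29998779296875, -416.5], [609.7999877929688, -383.1000061035156], [569.9000244140625, -259.6000061035156]]
  hi [253, 195, 30, 8, 95] [ 0.624  -0.2483  0.1185] 0.132 ((626.2005004882812, -250.40716552734375), (24.558021545410156, 65.49618530273438), 56.93975830078125) [114. 108.  97.]
  hi [213, 207, 18, 19, 204] [ 0.5082 -0.2538  0.1273] 0.136 ((509.9718322753906, -250.83731079101562), (14.282837867736816, 42.210296630859375), 17.865686416625977) [44. 42. 39.]
  hi [230, 214, 30, 32, 268] [ 0.5274 -0.3143  0.133 ] 0.14 ((529.4288940429688, -311.7674255371094), (79.41007232666016, 12.164325714111328), 18.68886947631836) [130. 126. 120.]
tray ((525.581298828125, -27.201751708984375), (134.11288452148438, 234.409912109375), 3.2268807888031006) [[452.03369140625, 86.04276275634766], [465.2286376953125, -147.99546813964844], [599.12890625, -140.44625854492188], [585.9339599609375, 93.59196472167969]] [-0.0004298   0.0029655   0.03423591]
```

View pics/t1.png

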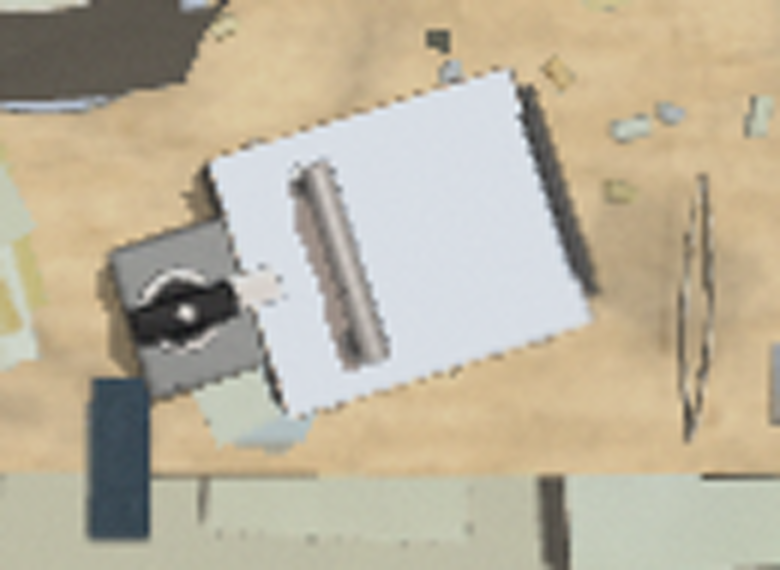

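View pics/s1.png

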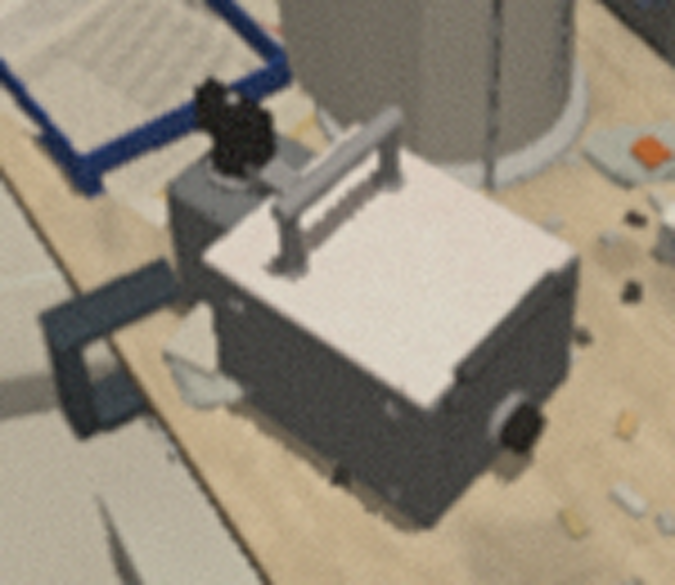

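The crops confirm the layout. The catch grip is at t1 pixel (183,312), the handle bar runs from (320,170) to (370,355), and the hinge edge is at the right. A blue bracket stands at (120,460), near the ledge. I'll check the roll and bracket for clearance.

```bash
python3 - <<'E'
import pickle;from h import *
d=pickle.load(open("c0.pkl","rb"))
Q=np.concatenate([cloud(d[n]).reshape(-1,3) for n in("top","scene")]);Q=Q[~np.isnan(Q[:,0])]
for z0,z1 in((.05,.15),(.15,.25),(.25,.35),(.35,.5)):
    s=Q[(Q[:,2]>z0)&(Q[:,2]<z1)&(Q[:,0]>.3)&(Q[:,0]<.95)&(Q[:,1]>-.6)&(Q[:,1]<.25)]
    print(z0,z1)
    for y in np.arange(-.6,.25,.05):
        a=s[(s[:,1]>=y)&(s[:,1]<y+.05)]
        if len(a)>3:print("  y%.2f n%d xmin %.3f p2 %.3f xmax %.3f"%(y,len(a),a[:,0].min(),np.percentile(a[:,0],2),a[:,0].max()))
s=Q[(Q[:,0]>.40)&(Q[:,0]<.475)&(Q[:,1]>-.27)&(Q[:,1]<-.2)&(Q[:,2]>-.1)];print(np.percentile(s[:,2],[0,50,90,100]))
E
```

```text
0.05 0.15
  y-0.60 n1082 xmin 0.773 p2 0.775 xmax 0.794
  y-0.55 n998 xmin 0.774 p2 0.776 xmax 0.804
  y-0.50 n1070 xmin 0.785 p2 0.787 xmax 0.813
  y-0.45 n1618 xmin 0.500 p2 0.503 xmax 0.795
  y-0.40 n3161 xmin 0.484 p2 0.488 xmax 0.830
  y-0.35 n3231 xmin 0.468 p2 0.473 xmax 0.830
  y-0.30 n3155 xmin 0.467 p2 0.477 xmax 0.797
  y-0.25 n2029 xmin 0.474 p2 0.478 xmax 0.796
  y-0.20 n840 xmin 0.591 p2 0.595 xmax 0.796
  y-0.15 n269 xmin 0.589 p2 0.591 xmax 0.796
  y-0.10 n434 xmin 0.685 p2 0.688 xmax 0.796
  y-0.05 n289 xmin 0.687 p2 0.693 xmax 0.795
  y0.00 n250 xmin 0.782 p2 0.783 xmax 0.806
  y0.05 n245 xmin 0.783 p2 0.783 xmax 0.794
  y0.10 n218 xmin 0.784 p2 0.785 xmax 0.797
  y0.15 n2312 xmin 0.575 p2 0.593 xmax 0.799
  y0.20 n1763 xmin 0.548 p2 0.588 xmax 0.818
0.15 0.25
  y-0.60 n1543 xmin 0.772 p2 0.774 xmax 0.832
  y-0.55 n1206 xmin 0.773 p2 0.774 xmax 0.831
  y-0.50 n1112 xmin 0.784 p2 0.785 xmax 0.829
  y-0.45 n913 xmin 0.783 p2 0.785 xmax 0.830
  y-0.40 n848 xmin 0.783 p2 0.784 xmax 0.796
  y-0.35 n712 xmin 0.784 p2 0.785 xmax 0.803
  y-0.30 n1637 xmin 0.610 p2 0.612 xma
[... 1316 characters left out ...]
p2 0.781 xmax 0.859
  y-0.45 n2741 xmin 0.779 p2 0.781 xmax 0.848
  y-0.40 n2281 xmin 0.778 p2 0.781 xmax 0.831
  y-0.35 n2211 xmin 0.777 p2 0.786 xmax 0.880
  y-0.30 n1743 xmin 0.788 p2 0.789 xmax 0.855
  y-0.25 n1571 xmin 0.782 p2 0.784 xmax 0.887
  y-0.20 n1142 xmin 0.675 p2 0.783 xmax 0.840
  y-0.15 n909 xmin 0.782 p2 0.784 xmax 0.830
  y-0.10 n868 xmin 0.781 p2 0.782 xmax 0.830
  y-0.05 n579 xmin 0.781 p2 0.782 xmax 0.830
  y0.00 n431 xmin 0.779 p2 0.782 xmax 0.800
  y0.05 n367 xmin 0.778 p2 0.780 xmax 0.796
  y0.10 n291 xmin 0.787 p2 0.788 xmax 0.799
  y0.15 n224 xmin 0.784 p2 0.786 xmax 0.796
  y0.20 n188 xmin 0.783 p2 0.785 xmax 0.795
[-0.09876911  0.00243077  0.0105922   0.08722719]
```

Emit:
arm_command(
  xyz=[
    [20,19,0],
    [35,33,0],
    [35,33,0],
    [35,33,0],
    [35,33,0],
    [35,33,0],
    [35,33,0],
    [35,33,0],
    [17,13,0],
    [0,0,-20],
    [0,0,-30],
    [0,0,-20],
    [0,0,0],
    [0,0,0],
  ],
  spin=[-0.6,-1,-1,-1,0,0,0,0,0,0,0,0,0,0],
  jaw=-1,
  squeeze=20,
)

```text
time: 1.5
tool_pos: [0.4734, -0.226, 0.3349]
tool_rot: [-3.141, 0.0, 0.31]
contact_force: [-0.2, 0.2, -0.0]
opening: 0.0004
grip_force: 0.0
```

Emit:
arm_command(
  xyz=[
    [0,0,-18],
    [0,0,-18],
    [0,0,-12],
    [0,0,0],
  ],
  spin=[0,0,0,0],
)

```text
time: 1.9
tool_pos: [0.4731, -0.226, 0.2863]
tool_rot: [-3.141, 0.001, 0.31]
contact_force: [0.2, 0.5, 0.1]
opening: 0.0005
grip_force: 0.0
```

```bash
python3 - <<'E'
from cell import *
import cv2,numpy as np
ims=[]
c=read_camera("scene")["img"][150:300,150:320,::-1];a=cv2.resize(c,(680,600),interpolation=2)
cv2.imwrite("pics/p2.png",a);o=observe();print(o["tool_pos"],o["contact_force"])
E
```

```text
[ 0.47335578 -0.22610019  0.28710428] [-0.57762197 -1.10184958  1.16276262]
```

View pics/p2.png

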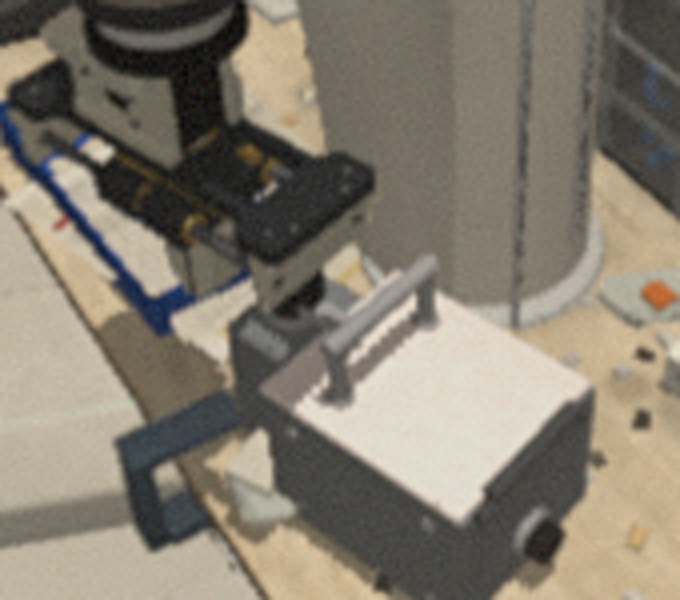

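The picture shows the closed fingers down beside the catch at about (295,300), clear of the handle and bracket. Next I push toward the box's +y.

Emit:
arm_command(
  xyz=[
    [5,1.6,0],
    [5,1.6,0],
    [2.9,0.9,0],
    [2.9,0.9,0],
    [2.9,0.9,0],
    [1.9,0.6,0],
    [1.9,0.6,0],
    [0,0,0],
  ],
  spin=[0,0,0,0,0,0,0,0],
)

```text
time: 2.75
tool_pos: [0.4955, -0.2187, 0.2872]
tool_rot: [-3.141, 0.002, 0.31]
contact_force: [-4.6, 0.2, 3.1]
opening: 0.0
grip_force: 2.1
```

Emit:
arm_command(
  xyz=[
    [1.9,0.6,0],
    [1.9,0.6,0],
    [1.9,0.6,0],
    [0,0,0],
  ],
  spin=[0,0,0,0],
)

```text
time: 3.15
tool_pos: [0.502, -0.2169, 0.2868]
tool_rot: [3.141, -0.001, 0.31]
contact_force: [-0.3, 0.2, 0.5]
opening: 0.0006
grip_force: 0.0
```

Emit:
arm_command(
  xyz=[
    [0,0,20],
    [0,0,40],
    [0,0,10],
    [7,-23,0],
    [7,-24,0],
    [7,-24,0],
    [7,-22.5,0],
    [0,0,0],
    [0,0,0],
  ],
  spin=[0,0,0,0,0,0,0,0,0],
  jaw=-0.13,
)

```text
time: 4.05
tool_pos: [0.5293, -0.3105, 0.3559]
tool_rot: [-3.14, 0.001, 0.309]
contact_force: [0.5, -0.4, -0.5]
opening: 0.0394
grip_force: 0.0
```

```bash
python3 - <<'E'
from cell import *
from h import *
c=read_camera("scene");P=cloud(c);im=c["img"].astype(int)
m=np.zeros(im.shape[:2],bool);m[150:300,170:310]=1
k=m&(P[...,2]>.108)&(P[...,2]<.14)&(P[...,0]>.47)&(P[...,0]<.555)&(P[...,1]>-.3)&(P[...,1]<-.2)
a=P[k];print(len(a),cv2.minAreaRect((a[:,:2]*1000).astype(np.float32)))
cv2.imwrite("pics/p3.png",cv2.resize(c["img"][150:300,150:320,::-1],(680,600),interpolation=2));print(observe()["tool_pos"],observe()["opening"])
E
```

```text
233 ((509.95123291015625, -249.97303771972656), (42.7692756652832, 14.511869430541992), 18.410520553588867)
[ 0.52929063 -0.31002169  0.35618741] 0.03988728579209766
```

View pics/p3.png

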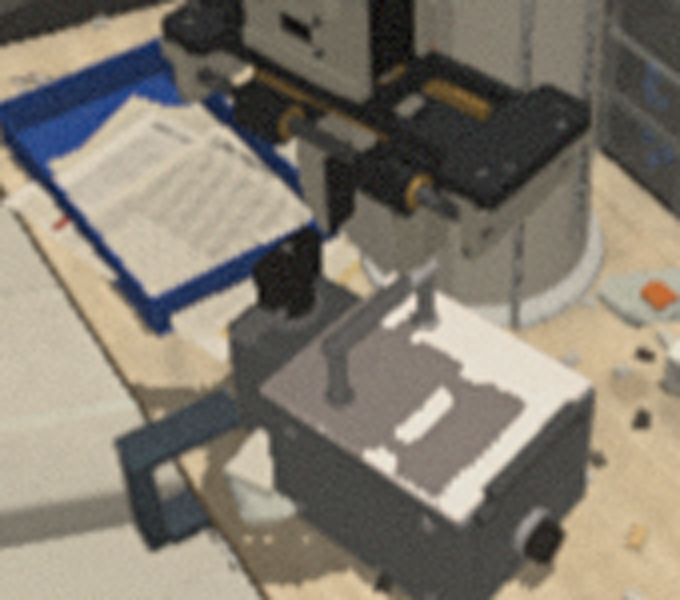

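The catch grip at (287,272) now lies along the box's y axis, so it is open. I'll descend onto the handle and grip it.

Emit:
arm_command(
  xyz=[
    [0,0,-20],
    [0,0,-20],
    [0.5,0,-16],
    [0,0,0],
  ],
  spin=[0,0,0,0],
)

```text
time: 4.5
tool_pos: [0.5294, -0.3091, 0.2985]
tool_rot: [-3.137, 0.003, 0.311]
contact_force: [0.2, 0.5, -0.5]
opening: 0.0397
grip_force: 0.0
```

Emit:
arm_command(
  xyz=[
    [0,0,0],
    [0,0,0],
    [0,0,0],
    [0,0,0],
    [0,0,0],
  ],
  spin=[0,0,0,0,0],
  jaw=-1,
  squeeze=12,
)

```text
time: 5.0
tool_pos: [0.53, -0.3104, 0.3014]
tool_rot: [3.141, -0.001, 0.31]
contact_force: [-0.4, 0.7, 2.7]
opening: 0.0113
grip_force: 12.0
```

```bash
python3 - <<'E'
import numpy as np
R=np.hypot(95,40.5);a0=np.arctan2(40.5,-95);x=np.array([.306,-.952])
th=np.radians(np.r_[0,4,8:98:8,97])
p=R*np.c_[np.cos(a0-th),np.sin(a0-th)];d=np.diff(p,axis=0)
print([[round(q[0]*x[0],1),round(q[0]*x[1],1),round(q[1],1)] for q in d])
E
```

```text
[[np.float64(0.9), np.float64(-2.9), np.float64(6.5)], [np.float64(1.1), np.float64(-3.3), np.float64(6.3)], [np.float64(2.5), np.float64(-7.9), np.float64(11.8)], [np.float64(3.0), np.float64(-9.4), np.float64(10.5)], [np.float64(3.4), np.float64(-10.7), np.float64(9.0)], [np.float64(3.8), np.float64(-11.8), np.float64(7.4)], [np.float64(4.1), np.float64(-12.6), np.float64(5.6)], [np.float64(4.3), np.float64(-13.3), np.float64(3.7)], [np.float64(4.4), np.float64(-13.6), np.float64(1.7)], [np.float64(4.4), np.float64(-13.7), np.float64(-0.3)], [np.float64(4.4), np.float64(-13.5), np.float64(-2.3)], [np.float64(4.2), np.float64(-13.1), np.float64(-4.2)], [np.float64(4.0), np.float64(-12.4), np.float64(-6.1)], [np.float64(0.5), np.float64(-1.5), np.float64(-0.9)]]
```

Opening is 11.3 mm on the 12 mm bar. Now I swing the first half.

Emit:
arm_command(
  xyz=[
    [0.4,-1.4,3.2],
    [0.5,-1.5,3.3],
    [1.1,-3.3,6.3],
    [1.2,-3.9,5.9],
    [1.3,-4,5.9],
    [1.5,-4.7,5.2],
    [1.5,-4.7,5.3],
    [1.7,-5.3,4.5],
    [1.7,-5.4,4.5],
    [1.9,-5.9,3.7],
    [1.9,-5.9,3.7],
    [2,-6.3,2.8],
    [2.1,-6.3,2.8],
    [0,0,0],
  ],
  spin=[0,0,0,0,0,0,0,0,0,0,0,0,0,0],
)

```text
time: 6.4
tool_pos: [0.5488, -0.37, 0.3598]
tool_rot: [3.139, -0.001, 0.309]
contact_force: [-1.5, 1.9, 6.9]
opening: 0.0116
grip_force: 12.0
```

Emit:
arm_command(
  xyz=[
    [2.1,-6.6,1.8],
    [2.2,-6.7,1.9],
    [2.2,-6.8,0.8],
    [2.2,-6.8,0.9],
    [2.2,-6.8,-0.1],
    [2.2,-6.9,-0.2],
    [2.2,-6.7,-1.1],
    [2.2,-6.8,-1.2],
    [2.1,-6.6,-2.1],
    [2.1,-6.5,-2.1],
    [2,-6.2,-3],
    [2,-6.2,-3.1],
    [0.5,-1.5,-0.9],
    [0,0,0],
  ],
  spin=[0,0,0,0,0,0,0,0,0,0,0,0,0,0],
)

```text
time: 7.8
tool_pos: [0.5749, -0.4508, 0.3489]
tool_rot: [3.141, 0.0, 0.31]
contact_force: [-1.3, -1.8, -0.0]
opening: 0.0114
grip_force: 12.0
```

```bash
python3 - <<'E'
from cell import *
from h import *
c=read_camera("scene");print(observe()["tool_pos"],observe()["contact_force"])
cv2.imwrite("pics/p4.png",cv2.resize(c["img"][130:300,150:350,::-1],(700,595),interpolation=2))
E
```

```text
[ 0.57488716 -0.45057038  0.3490705 ] [-1.96362029 -1.8473661  -1.80984746]
```

View pics/p4.png

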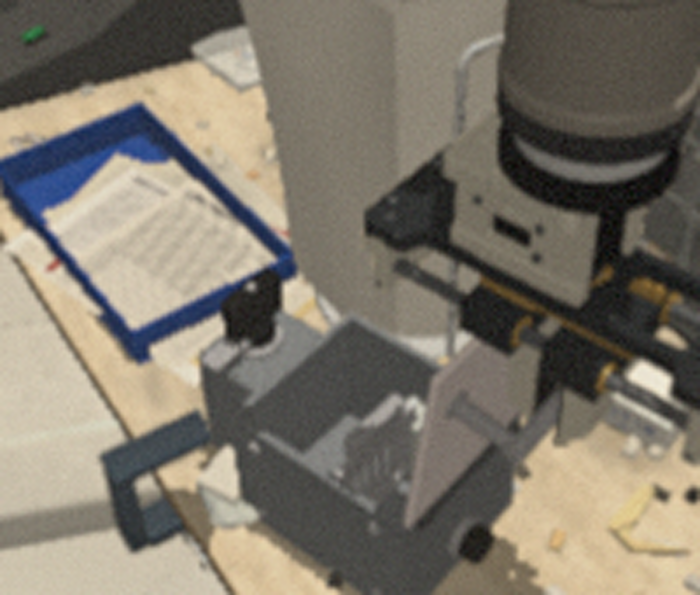

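The flap stands just past upright at (450,430). The catch tongue points to −y, and the sieve's grip bar shows at (400,420). I'll release, lift, then push the flap fully back from the box side.

Emit:
arm_command(
  xyz=[
    [0,0,0],
    [0,0,0],
    [0,0,0],
    [0,0,20],
    [0,0,30],
    [0,0,25],
    [0,0,0],
  ],
  spin=[0,0,0,0,0,0,0],
  jaw=-0.58,
)

```text
time: 8.55
tool_pos: [0.5751, -0.45, 0.4296]
tool_rot: [3.134, -0.004, 0.31]
contact_force: [1.3, 0.8, 0.5]
opening: 0.0196
grip_force: 0.0
```

Emit:
arm_command(
  xyz=[
    [-6,18,0],
    [-9,28,0],
    [-8.6,27.3,0],
    [0,0,-20],
    [0,0,-30],
    [0,0,-16],
    [0,0,0],
  ],
  spin=[0,0,0,0,0,0,0],
  jaw=-1,
)

```text
time: 9.25
tool_pos: [0.5508, -0.3763, 0.3547]
tool_rot: [-3.136, 0.003, 0.31]
contact_force: [0.8, -0.3, -0.2]
opening: 0.0004
grip_force: 0.0
```

Emit:
arm_command(
  xyz=[
    [3.1,-9.5,0],
    [2.5,-7.6,0],
    [1.5,-4.7,0],
    [1.5,-4.7,0],
    [1,-3,0],
    [0,0,0],
  ],
  spin=[0,0,0,0,0,0],
)

```text
time: 9.85
tool_pos: [0.561, -0.407, 0.3585]
tool_rot: [3.141, -0.0, 0.31]
contact_force: [0.6, -1.0, -0.9]
opening: 0.0001
grip_force: 0.0
```

Emit:
arm_command(
  xyz=[
    [0.5,-1.5,0],
    [0.5,-1.5,0],
    [0,0,0],
  ],
  spin=[0,0,0],
)

```text
time: 10.15
tool_pos: [0.562, -0.4095, 0.3584]
tool_rot: [3.142, 0.0, 0.31]
contact_force: [-0.1, -0.1, -0.2]
opening: 0.0004
grip_force: 0.2
```

```bash
python3 - <<'E'
import pickle;from h import *
d=pickle.load(open("c0.pkl","rb"))
C=np.array([.539,-.339]);X=np.array([.306,-.952]);Y=np.array([.952,.306])
Q=np.concatenate([cloud(d[n]).reshape(-1,3) for n in("top","scene")]);Q=Q[~np.isnan(Q[:,0])]
s=Q[(Q[:,2]>.12)&(Q[:,2]<.45)];b=np.c_[(s[:,:2]-C)@X,(s[:,:2]-C)@Y,s[:,2]]*1000
for x in range(-240,100,10):
    a=b[(b[:,0]>=x)&(b[:,0]<x+10)&(b[:,1]>55)&(b[:,1]<190)]
    if len(a)>2:print(x,len(a),"ymin %.0f p5 %.0f"%(a[:,1].min(),np.percentile(a[:,1],5)),"z %.0f..%.0f"%(a[:,2].min(),a[:,2].max()))
E
```

```text
-190 14 ymin 89 p5 90 z 235..288
-180 179 ymin 89 p5 91 z 123..289
-170 320 ymin 91 p5 93 z 121..295
-160 445 ymin 93 p5 95 z 120..295
-150 518 ymin 94 p5 97 z 120..295
-140 560 ymin 96 p5 98 z 120..295
-130 598 ymin 97 p5 99 z 120..295
-120 619 ymin 98 p5 100 z 121..350
-110 669 ymin 98 p5 100 z 121..351
-100 763 ymin 98 p5 100 z 120..350
-90 647 ymin 97 p5 99 z 120..348
-80 680 ymin 95 p5 97 z 121..295
-70 925 ymin 94 p5 95 z 120..295
-60 716 ymin 93 p5 118 z 120..295
-50 581 ymin 125 p5 127 z 121..296
-40 1164 ymin 116 p5 120 z 120..294
-30 164 ymin 119 p5 135 z 120..265
-20 77 ymin 158 p5 158 z 121..260
```

Emit:
arm_command(
  xyz=[
    [-5,15,20],
    [-6,19,25],
    [-6,19,17],
    [-6,17.5,0],
    [0,0,0],
    [0,0,0],
    [0,0,0],
    [0,0,0],
    [0,0,0],
    [0,0,0],
    [0,0,0],
    [0,0,0],
    [0,0,0],
    [0,0,0],
    [0,0,0],
  ],
  spin=[0,0,0,8,8,8,8,8,8,8,8,8,8,8,2],
  jaw=0.17,
)

```text
time: 11.65
tool_pos: [0.5389, -0.339, 0.4207]
tool_rot: [3.141, 0.001, 1.885]
contact_force: [0.4, -0.1, 0.1]
opening: 0.0535
grip_force: 0.0
```

```bash
cat > w.py <<'E'
import sys
from cell import *
from h import *
n,f=sys.argv[1:3];c=read_camera(n);o=observe();print(o["tool_pos"],o["tool_rot"],o["opening"],o["qpos"].round(2))
import pickle;pickle.dump(c,open("c.pkl","wb"))
cv2.imwrite("pics/"+f,c["img"][:,:,::-1])
E
python3 w.py wrist p5.png
```

```text
[ 0.53891829 -0.33897867  0.42074151] [3.14119391e+00 8.87078666e-04 1.88440633e+00] 0.05374681356694589 [-0.68  0.54  1.16 -0.    1.44 -1.  ]
```

View pics/p5.png

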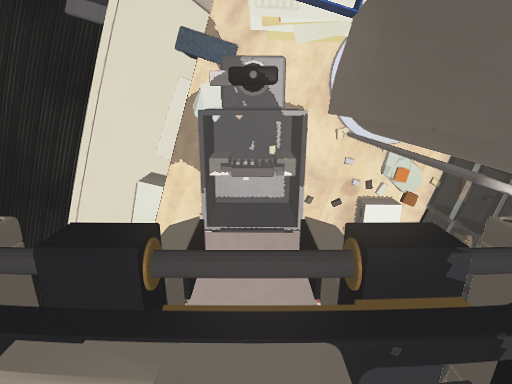

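The wrist view shows the open box, with the plate's bar at about (252,168) across the middle and the flap behind the gripper. I'll measure the bar and walls in the box frame.

```bash
python3 - <<'E'
import pickle;from h import *
c=pickle.load(open("c.pkl","rb"));P=cloud(c)
C=np.array([.539,-.339]);X=np.array([.306,-.952]);Y=np.array([.952,.306])
b=np.dstack([(P[...,:2]-C)@X,(P[...,:2]-C)@Y,P[...,2]])*1000
s=b[140:200,200:310].reshape(-1,3)
k=s[(s[:,2]>70)&(s[:,2]<93)&(abs(s[:,0])<25)&(abs(s[:,1])<42)];print(len(k),k.min(0),k.max(0),np.median(k,0),np.percentile(k,[5,95],axis=0))
s=b[105:235,195:315].reshape(-1,3);r=s[(abs(s[:,2]-90)<4)&(abs(s[:,0])<50)]
for g in(1,-1):
    q=r[r[:,1]*g>42];print("wall",len(q),np.percentile(q[:,1],[2,50,98]),np.median(q[:,2]))
E
```

```text
502 [ -3.76271529 -22.77604025  70.40026173] [ 6.16521357 22.19214064 87.61112233] [-3.18590389e-02 -3.05257716e-01  8.48936190e+01] [[ -3.57753719 -20.52046172  72.13916877]
 [  5.71529682  19.84253641  86.37940214]]
wall 511 [49.39147673 51.69210963 54.47323404] 90.22677851620992
wall 470 [-54.58390805 -52.04636762 -49.5204074 ] 90.25730985731323
```

Emit:
arm_command(
  xyz=[
    [0.3,-1,-30],
    [0,0,-40],
    [0,0,-40],
    [0,0,-25],
    [0,0,-12],
    [0,0,-12],
    [0,0,-8],
    [0,0,-7],
    [0,0,0],
    [0,0,0],
  ],
  spin=[0,0,0,0,0,0,0,0,0,0],
)

```text
time: 12.7
tool_pos: [0.5394, -0.3401, 0.2471]
tool_rot: [3.141, 0.001, 1.881]
contact_force: [-0.0, 0.2, 0.2]
opening: 0.0535
grip_force: 0.0
```

Emit:
arm_command(
  xyz=[
    [0,0,0],
    [0,0,0],
    [0,0,0],
    [0,0,0],
    [0,0,0],
  ],
  spin=[0,0,0,0,0],
  jaw=-1,
  squeeze=25,
)

```text
time: 13.2
tool_pos: [0.5394, -0.3401, 0.2472]
tool_rot: [3.141, 0.001, 1.881]
contact_force: [1.6, -0.1, 4.8]
opening: 0.0457
grip_force: 25.0
```

Emit:
arm_command(
  xyz=[
    [0,0,3],
    [0,0,6],
    [0,0,8],
    [0,0,8],
    [0,0,8],
    [0,0,8],
    [0,0,8],
    [0,0,8],
    [0,0,10],
    [0,0,15],
    [0,0,20],
    [0,0,20],
    [0,0,20],
    [0,0,20],
    [0,0,13],
    [0,0,8],
    [0,0,0],
  ],
  spin=[0,0,0,0,0,0,0,0,0,0,0,0,0,0,0,0,0],
)

```text
time: 14.9
tool_pos: [0.5392, -0.3399, 0.4308]
tool_rot: [3.14, 0.002, 1.881]
contact_force: [0.1, -1.1, -0.4]
opening: 0.0455
grip_force: 25.0
```

```bash
python3 w.py scene p6.png; python3 -c "
import cv2;a=cv2.imread('pics/p6.png')[100:300,120:350];cv2.imwrite('pics/p6c.png',cv2.resize(a,(690,600),interpolation=2))"
```

```text
[ 0.53917946 -0.33988624  0.42965622] [3.14126204e+00 3.73109994e-04 1.88079267e+00] 0.04574421161091186 [-0.68  0.54  1.14  0.    1.46 -0.99]
```

View pics/p6c.png

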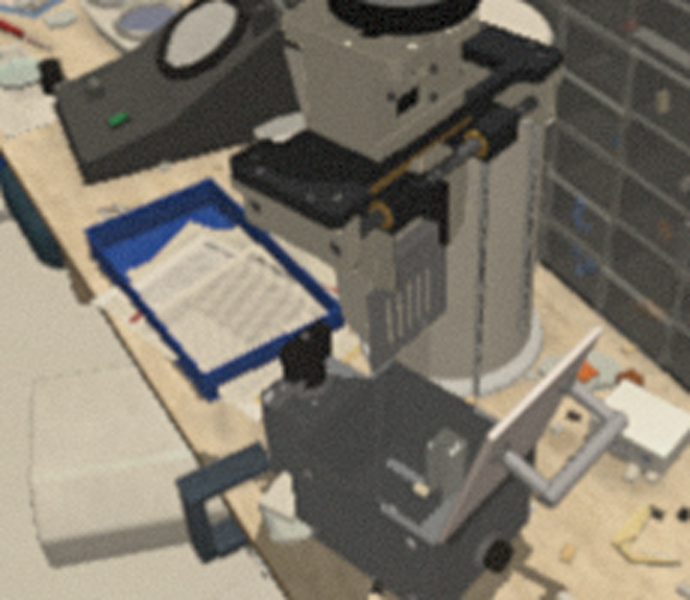

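The plate hangs upright in the gripper at (405,290), with the flap leaning back at (530,440). I'll turn it, then carry it to the tray along a path clear of the screen.

Emit:
arm_command(
  xyz=[
    [0,0,0],
    [0,0,0],
    [0,0,0],
    [0,0,0],
    [0,0,0],
    [0,0,0],
    [0,0,0],
    [0,0,0],
    [0,0,0],
    [0,0,0],
    [0,0,0],
    [-3,3,0],
    [-6,7,0],
    [-7,13,0],
    [-8,17,0],
    [-8,20,0],
    [-8,20,0],
    [-5,20,0],
    [0,20,0],
    [0,20,0],
  ],
  spin=[-4,-7,-8,-8,-8,-8,-8,-8,-8,-8,-8,-8,-8,-8,-8,-6,-3,-1.5,0,0],
)

```text
time: 16.95
tool_pos: [0.4938, -0.1991, 0.4285]
tool_rot: [-3.141, 0.002, -0.31]
contact_force: [-0.1, 0.7, -0.9]
opening: 0.0457
grip_force: 25.0
```

Emit:
arm_command(
  xyz=[
    [0,20,0],
    [0,20,0],
    [0,20,0],
    [4,20,0],
    [6,20,0],
    [6,20,0],
    [6,20,0],
    [5,16,0],
    [3,10,0],
    [1.8,6,0],
    [0,0,-5],
    [0,0,-12],
    [0,0,-15],
    [0,0,-13],
    [0,0,-8],
    [0,0,-3],
    [0,0,0],
    [0,0,0],
    [0,0,0],
    [0,0,0],
  ],
  spin=[0,0,0,0,0,0,0,0,0,0,0,0,0,0,0,0,0,0,0,0],
)

```text
time: 18.95
tool_pos: [0.5261, -0.0279, 0.3739]
tool_rot: [3.142, -0.001, -0.31]
contact_force: [1.3, -0.2, -0.8]
opening: 0.0457
grip_force: 25.0
```

```bash
python3 w.py scene p7.png; python3 -c "
import cv2;a=cv2.imread('pics/p7.png')[80:300,100:350];cv2.imwrite('pics/p7c.png',cv2.resize(a,(680,600),interpolation=2))"
```

```text
[ 0.52607771 -0.02790056  0.37381315] [ 3.14157272e+00 -7.42382400e-04 -3.09518825e-01] 0.045805853359885323 [-0.2   0.37  1.57 -0.    1.2   1.68]
```

View pics/p7c.png

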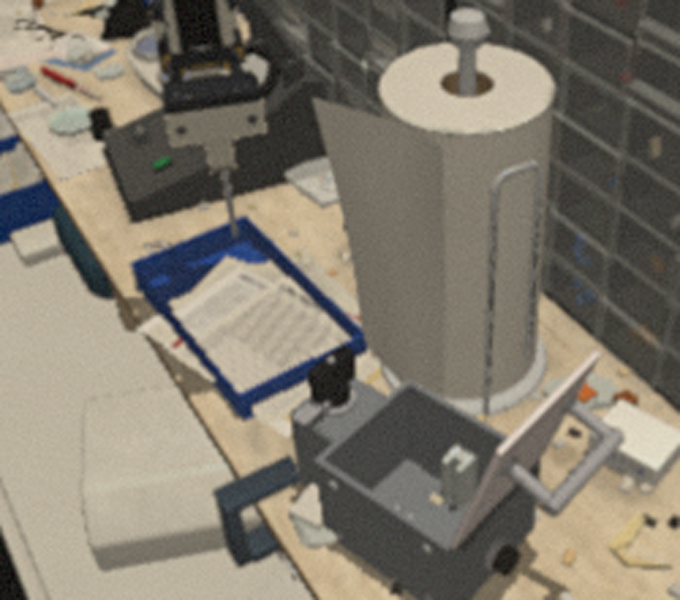

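The plate, seen edge-on at (232,200), hangs upright over the tray. The flap is back, the catch is open, and the box is empty. Handing in.

```bash
python3 -c "
from cell import *
print(abs(observe()['qvel']).max(),hand_in())"
```

```text
the job is handed in; nothing more can be done
0.0028666729420655703 None
```

The job is handed in: the catch is open, the flap is back past upright, and the sieve plate is held upright and still over the middle of the tray, its lower edge about 10 cm above the rim; the verdict was not shown.

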